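Put the carving chisels away in the shadow tray

ROBOT

A 7-joint arm with a two-finger parallel gripper is mounted at the origin on the work surface. World frame = base frame: x ahead of the robot, y to its left, z up, the work surface at z = 0. Lengths are in m, angles in rad, forces in N, time in s.
With the tool pointing down it reaches from about 0.425 to 0.925 m from the base axis. Payload 6.8 kg.
Tool frame: the origin (TCP) lies on the centre line of the jaws, within the pads' length; the fingertips stand 14 mm ahead of it and the grasp point (between the pads) lies 5 mm behind it; z points along the fingers, y is the line along which they close (so a half turn about z gives the same grasp; the last joint's range is limited). The gripper opens to 85 mm and grips with 20 to 120 N. Pads are 22 mm wide; open, the fingers measure 114 mm over their backs; the gripper's body (76 mm by 85 mm) begins 54 mm behind the grasp point. The pads swing forward as they close: fully open they stand 13 mm farther back than shut.
Start: joints at [-1.328, 0.477, 0.022, 1.555, -0.011, 1.109, -0.083], TCP at [0.232, 0.634, 0.245] pointing down, gripper open.
Joint ranges: [-2.96, 2.96], [-0.34, 2.1], [-1.41, 1.46], [0.24, 2.44], [-1.37, 4.51], [0.17, 1.92], [-2.96, 2.96]. Speed limits (rad/s): [2.39, 2.39, 3.14, 3.14, 3.14, 3.14, 3.14].

INTERFACE

Orientations are given as a unit quaternion [w, x, y, z].
In Python, from station import bot gives the robot as it stands. The module is installed in compiled form; this text tells all that it offers.
- The arm moves only by the tool drive_tool, never from a script. Its argument "commands" is a list of rows, each an object with "hand": the opening, from 0 (shut) to 1 (fully open); "translation": the shift along the world's x, y, z in mm, a list of three; "angular": the turn, a rotation vector about the world's x, y, z in rad, a list of three. In form: [{"hand": hand, "translation": [tx, ty, tz], "angular": [ax, ay, az]}, ...]. A call has 1 to 12 rows; each row is the pose to reach, as a shift and turn from the pose commanded when the call began; what a row does not reach only later rows make up. A row lasts 1/8 s, in which the tool goes at most 62.5 mm and 10.7 degrees, less where a joint would pass 70% of its speed; a pose out of reach is approached as far as the arm can. A call with a gripper value outside its range is refused whole. The fingers move at their own pace and stop on an object; "force" is the grip in N (left out, the last holds). Time passes only in rows, so rows that repeat a pose let the fingers close. It gives the time, the measured TCP pose, the force, the opening and the grip force at its end, in the units of the state.
- bot.get_obs(): the state, without advancing time (a new reading comes with each control period).
- bot.read_camera(name): name is "scene" or "top" or "wrist"; returns the picture (420x560x3 uint8, red, green, blue); there is no depth.
- bot.camera_model(name): a dict with "fx", "fy", "cx", "cy" (pixels), "k1" (the pictures are not rectified: a ray, as slopes to the right and down, at radius r is drawn at 1 + k1 r^2 times it, then the intrinsics apply), "view" (4x4, takes a point from world to camera coordinates). Camera axes: x right, y up, looking along -z (the intrinsics and any distortion apply to the point x, -y, -z); pixel columns grow to the right and rows downward; lengths in m; the calibration is good to about 2 mm. A picture is of the moment at which its call begins: read the wrist's pose just before it. camera_model takes no time and is no camera call; for the wrist camera it gives the pose at the moment of the call.
- bot.hand_in(): hands the job in; it is judged then, once.
Trained networks look in the newest picture that a camera, given by its name, has taken for a name from the list of things; names that differ only in an ending like _2 or _b are one class to them, and where a whole thing is asked for, a point or a joint stands for the part that bears it (a point fixed in the world has none). Each returns a list of dicts, best first, with "score" (0 to 1); they miss things now and then, are a little off and sometimes report something else, mostly with a low value. They report only what shows in the picture. A call takes as long as a camera call. They do not tell look-alikes from the thing itself.
- bot.find_in(camera, query): "position" ([column, row] in pixels, amid what is visible of it).
- bot.outline_of(camera, query): "pixels" (420x560 bool, what is visible of it) and "position" ([column, row] in pixels, amid what is visible of it).
The state is a dict: "t": time; "q": joint angles; "joint_vel": joint speeds; "joint_torque": joint torques, N m; "eef_pos": TCP position; "tool_rot": TCP orientation; "contact_force": force on the tool from outside, world axes, zero at the start; "torque": the same for the moment, N m; "gripper_width": opening from 0.0 (shut) to 1.0 (fully open); "grasp_force": force on a finger pad.
Only numpy, scipy, OpenCV 4.12 (cv2) and the standard library are available. Lean on these libraries where they do the work, as an engineer would, in place of code of your own. Each camera call takes 0.05 s, during which the arm holds its last target. There are 200 camera calls.

TASK

Put the three carving chisels away in the shadow tray: lay each one flat on the dark outline that has its shape, blade on blade and handle on handle; set them down rather than drop them. The screwdriver and the awl do not belong in the tray: leave them, the mallet and the sharpening stone where they lie.

Things in the scene. Friction and masses are not known exactly. Their poses are not given: they have to be found in the camera images.
- chisel_straight: Straight carving chisel: light-wood flat-sided handle 28 wide, 26 high, brass ferrule, 137 mm long, about 80 g, lying flat. Origin: underside of the handle's middle; x towards the cutting edge, z up. Handle x -32 to 32 (grip across it; balance point within 25 of the origin), ferrule to 43, blade (4 thick, 11 to 15 up) to 105. Plain parallel steel blade 14 wide.
- chisel_broad: Broad carving chisel: light-wood flat-sided handle 28 wide, 26 high, brass ferrule, 137 mm long, about 80 g, lying flat. Origin: underside of the handle's middle; x towards the cutting edge, z up. Handle x -32 to 32 (grip across it; balance point within 25 of the origin), ferrule to 43, blade (4 thick, 11 to 15 up) to 105. Blade 12 wide for the first 17, then a rectangular 30 wide by 45 long.
- chisel_fishtail: Fishtail carving chisel: light-wood flat-sided handle 28 wide, 26 high, brass ferrule, 137 mm long, about 80 g, lying flat. Origin: underside of the handle's middle; x towards the cutting edge, z up. Handle x -32 to 32 (grip across it; balance point within 25 of the origin), ferrule to 43, blade (4 thick, 11 to 15 up) to 105. Thin 8 wide stem that flares over its last 30 to 40 wide at the edge.
- bed_straight: Cork bed with the dark flat outline of its chisel; lies fixed in the tray, 172 (x) by 80, 6 thick. Origin: centre of underside, 6 above the bench; x towards the outline's blade end. The chisel's origin belongs at x -36, y 0, z +6, its x along this x. Plain narrow blade outline. The three beds lie side by side, 82 apart, in any order.
- bed_broad: Cork bed with the dark flat outline of its chisel; lies fixed in the tray, 172 (x) by 80, 6 thick. Origin: centre of underside, 6 above the bench; x towards the outline's blade end. The chisel's origin belongs at x -36, y 0, z +6, its x along this x. Broad rectangular blade outline. Tray 200 by 266; sides 14 above the bench, end boards (at x +-88 to +-100) 30.
- bed_fishtail: Cork bed with the dark flat outline of its chisel; lies fixed in the tray, 172 (x) by 80, 6 thick. Origin: centre of underside, 6 above the bench; x towards the outline's blade end. The chisel's origin belongs at x -36, y 0, z +6, its x along this x. Outline with a thin stem flaring to a fan.
- screwdriver: Look-alike: screwdriver with a thick light-wood handle 34 wide, 30 high, 68 long and a thin round steel shank 7 across; 137 long, lying flat. Origin under the handle, x towards the tip. Not to be moved.
- awl: Look-alike: awl with a light-wood handle (knob end 36 wide, 30 high, then 22 wide), brass collar and a short thin spike; 114 long, lying flat. Origin under the handle, x towards the point. Not to be moved.
- mallet: Bystander: wooden mallet lying on the bench, head 65 by 110 by 50 high (origin: centre of the head's underside), handle 30 wide out to x -230. Not to be moved.
- oilstone: Bystander: grey sharpening stone in a dark wooden holder, 130 (x) by 46, 24 high; origin: centre of its underside. Not to be moved.
Mind the look-alikes: they are no part of the job. Leave any pink look-alike of the chisel_fishtail alone.

How it is judged:
By the outcome, as a careful person would: the job done as asked, in the order asked, and still so for the second after the job is handed in, with the robot touching nothing.
It also fails if it takes over 88 s, if anything falls off the work surface, if the arm or the gripper's body presses on something with over 40 N, if the wrist force passes 120 N, or if a joint passes its speed limit or range.

## Working session

There is one attempt and no reset: what is moved stays moved. The work goes in short steps, Python scripts to look and compute and a tool call to move; the robot and the scene stay as the last step left them, time stands still between calls to the robot, and variables do not carry over. Pictures are saved under pics/ and viewed, at most 14 in all, crops included, and the job is handed in when it is done.

Besides the shell and the picture viewer there is one more tool, called after "Call:" as name([rows], argument=value, ...), one row to a line, values as JSON. drive_tool: Moves the arm, as the interface text tells. Its arguments: {"type":"object","properties":{"commands":{"type":"array","items":{"type":"object","properties":{"hand":{"type":"number"},"translation":{"type":"array","items":{"type":"number"}},"angular":{"type":"array","items":{"type":"number"}}}}},"force":{"type":"number"}},"required":["commands"]}

```bash
mkdir -p pics; python3 - <<'E'
from station import bot
import cv2
for n in ["top","scene"]:
    im=bot.read_camera(n); cv2.imwrite(f"pics/{n}1.png",im[:,:,::-1])
    m=bot.camera_model(n); print(n,{k:(v if k!='view' else v.tolist() if hasattr(v,'tolist') else v) for k,v in m.items()})
    for q in ["chisel_straight","chisel_broad","chisel_fishtail","bed_straight","bed_broad","bed_fishtail","screwdriver","awl"]:
        if n=="top": print(q,[(round(d['score'],2),[round(float(x)) for x in d['position']]) for d in bot.find_in(n,q)])
print(bot.get_obs())
E
```

```text
top {'fx': 388.9716626093116, 'fy': 388.9716626093116, 'cx': 270.4008147835384, 'cy': 215.1591312851851, 'k1': -0.005114980942341815, 'view': [[-0.023771167985884117, -0.9995337461379246, -0.019163034834638895, -0.044058106423569485], [0.9892413566659812, -0.026285465429590583, 0.14391182219956222, -0.4714844982191759], [-0.1443484320463353, -0.015535914476995127, 0.989404955277225, -1.1011725608287752], [0.0, 0.0, 0.0, 1.0]]}
chisel_straight [(0.89, [340, 156]), (0.4, [202, 202])]
chisel_broad [(0.87, [290, 159]), (0.65, [201, 202])]
chisel_fishtail [(0.66, [157, 273]), (0.65, [320, 278]), (0.63, [254, 223])]
bed_straight [(0.62, [174, 192])]
bed_broad [(0.59, [152, 197])]
bed_fishtail [(0.71, [200, 202])]
screwdriver [(0.83, [307, 224])]
awl [(0.64, [363, 222])]
scene {'fx': 409.4124719658262, 'fy': 409.4124719658262, 'cx': 280.67683148885556, 'cy': 212.00316154713252, 'k1': -0.07470224325030142, 'view': [[0.7592572815752442, 0.6507705914264265, -0.005100755774337441, -0.31001070988046703], [-0.4460215602564667, 0.5260511598337961, 0.7241097603429362, 0.21409748442144325], [0.47391259548713977, -0.5475105611511221, 0.689665888141951, -1.40658008793345], [0.0, 0.0, 0.0, 1.0]]}
{'t': 0.5, 'q': array([-1.32809612,  0.47704153,  0.0224589 ,  1.55543683, -0.01152995,
        1.10923994, -0.08308252]), 'joint_vel': array([ 0.00090514, -0.00119212,  0.00126671, -0.00064637, -0.00045278,
        0.00107234, -0.0010715 ]), 'joint_torque': array([-1.33334721e-03, -5.95811427e+01,  1.60458036e+00, -2.81285423e+01,
        1.23674431e-02,  2.64485585e-03, -3.63632887e-05]), 'eef_pos': array([0.23198904, 0.63389775, 0.24526559]), 'tool_rot': array([-5.82712774e-06,  1.74536415e-01,  9.84650720e-01,  2.38495808e-06]), 'contact_force': array([-0.28361891,  0.93785028,  0.56747902]), 'torque': array([-0.03043013, -0.03517125,  0.02973137]), 'grasp_force': 0.0, 'gripper_width': 1.003887479642234}
```

```bash
python3 - <<'E'
import cv2
im=cv2.imread("pics/top1.png"); c=im[100:340,90:410]; cv2.imwrite("pics/top1c.png",cv2.resize(c,(800,600),interpolation=cv2.INTER_CUBIC))
E
```

```text
(no output)
```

View pics/top1.png

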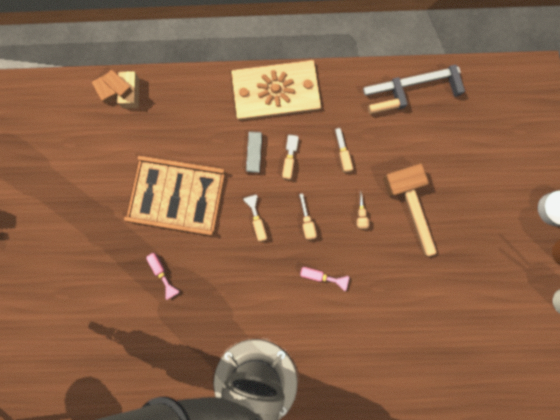

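View pics/top1c.png

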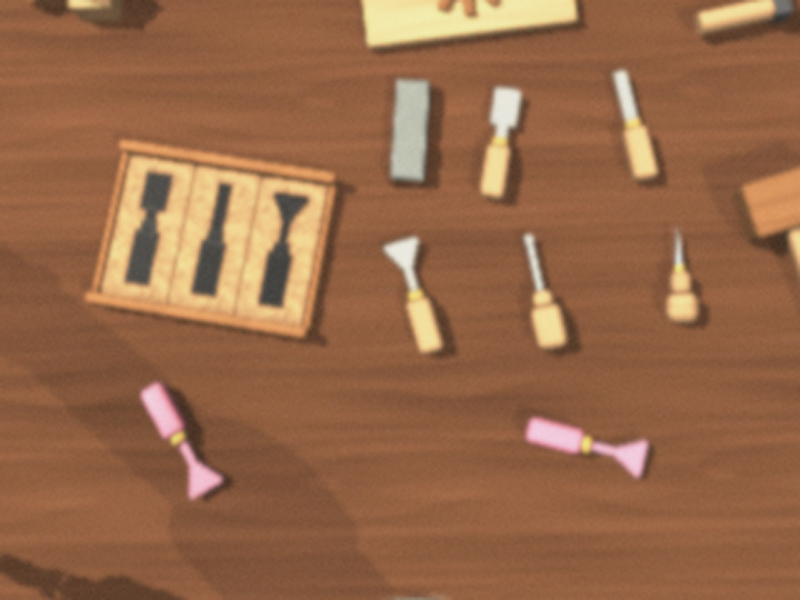

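View pics/scene1.png

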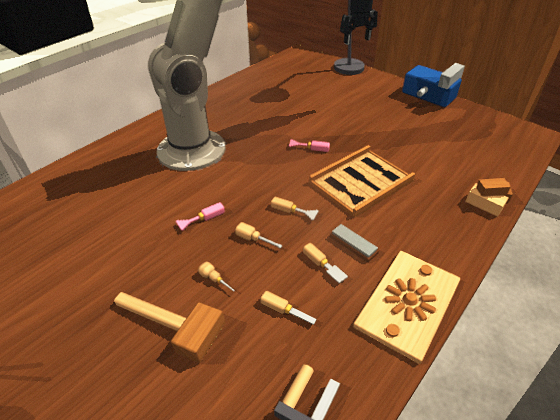

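Top view: the straight chisel is at (344,150), the broad at (290,157) and the fishtail (wood handle) at (255,218). Things that could be confused with them are the screwdriver (307,217), awl (363,210), and the pink fishtails at (162,277) and (325,278). The crop confirms my choice by blade shape and handle colour. Tray outlines from left to right: broad (150,191), straight (175,195), fishtail (203,199), with blades pointing up the image (+x).

```bash
cat > h.py <<'E'
import numpy as np, cv2
from scipy.optimize import minimize
def box(x0,x1,w0,w1,z0,z1): # trapezoid prism corners, mm
    return np.array([[x,s*w/2,z] for x,w in((x0,w0),(x1,w1)) for s in(-1,1) for z in(z0,z1)],float)
BL={'straight':[(43,105,14,14)],'broad':[(43,60,12,12),(60,105,30,30)],'fishtail':[(43,75,8,8),(75,105,8,40)]}
def parts(kind,flat=False):
    P=[box(-32,32,28,28,0,26),box(32,43,20,20,3,23)]+[box(*b,11,15) for b in BL[kind]]
    if flat:
        for p in P:p[:,2]=0
    return P
def project(m,P): # P Nx3 in m
    V=np.asarray(m['view']); c=P@V[:3,:3].T+V[:3,3]
    u=c[:,0]/-c[:,2]; v=-c[:,1]/-c[:,2]; d=1+m['k1']*(u*u+v*v)
    return np.c_[m['fx']*u*d+m['cx'], m['fy']*v*d+m['cy']]
def unproject(m,px,z):
    V=np.asarray(m['view']);u,v=(px[0]-m['cx'])/m['fx'],(px[1]-m['cy'])/m['fy']
    d=1
    for _ in range(5): d=1+m['k1']*((u/d)**2+(v/d)**2)
    R=V[:3,:3];o=-R.T@V[:3,3];r=R.T@np.array([u/d,-v/d,-1]);return o+r*(z-o[2])/r[2]
def place(P,x,y,th,z):
    c,s=np.cos(th),np.sin(th); Q=P/1000
    return np.c_[x+c*Q[:,0]-s*Q[:,1], y+s*Q[:,0]+c*Q[:,1], z+Q[:,2]]
def fit(im,m,kind,g,flat=False,z=0.,lo=None,S=4):
    """g=(x,y,th) guess; returns x,y,th, mismatch fraction"""
    parts_=parts(kind,flat)
    pr=np.vstack([project(m,place(p,*g,z)) for p in parts_])
    pad=0.12*np.ptp(pr,axis=0).max()+3
    a=np.maximum(np.floor(pr.min(0)-pad),0).astype(int); b=np.minimum(np.ceil(pr.max(0)+pad),[560,420]).astype(int)
    G=im[a[1]:b[1],a[0]:b[0]].astype(np.float32); G=G.min(2) if 0 else G[:,:,1]
    G=cv2.resize(G,None,fx=S,fy=S,interpolation=cv2.INTER_CUBIC)
    M=((G<lo) if flat else (G>lo)).astype(np.float32)
    def rend(p):
        R=np.zeros(M.shape,np.uint8)
        for q in parts_:
            h=(project(m,place(q,p[0],p[1],p[2],z))-a+.5)*S-.5
            cv2.fillConvexPoly(R,cv2.convexHull(np.round(h*16).astype(np.int32)),1,cv2.LINE_8,4)
        return R.astype(np.float32)
    def loss(p,k): 
        return np.abs(cv2.GaussianBlur(rend(p)-M,(0,0),k)).sum()/M.sum()
    p=np.array(g,float)
    for k,st in((12,.012),(5,.005),(2,.002)):
        sx=np.array([p,p+[st,0,0],p+[0,st,0],p+[0,0,st*12]])
        p=minimize(loss,p,(k,),method='Nelder-Mead',options=dict(initial_simplex=sx,xatol=1e-5,fatol=1e-6)).x
    return p,loss(p,1),M,rend(p)
E
python3 - <<'E'
from h import *; from station import bot
m=bot.camera_model("top"); im=cv2.imread("pics/top1.png")[:,:,::-1]
bt={'straight':((348,160),(340,129)),'broad':((288,167),(293,137)),'fishtail':((260,229),(250,199))}
bd={'straight':((173,206),(180,176)),'broad':((147,203),(153,171)),'fishtail':((200,211),(207,181))}
out=[]
for n,D,flat,z in(('ch',bt,0,0),('bed',bd,1,.012)):
    for k,(a,b) in D.items():
        A=unproject(m,a,.013 if not flat else z);B=unproject(m,b,.013 if not flat else z)
        th=np.arctan2(*(B-A)[1::-1]); 
        p,l,M,R=fit(im,m,k,(A[0],A[1],th),flat,z,60 if flat else 125)
        print(n,k,p.round(4),round(float(l),3)); 
        v=np.dstack([M*255,R*255,M*0]);out.append(cv2.resize(v,(160,220)))
cv2.imwrite("pics/fit1.png",np.hstack(out)[:, :800])
print(unproject(m,(256,382),0))
E
```

```text
ch straight [ 0.6371 -0.2854  0.1841] 0.186
ch broad [ 0.6179 -0.1106 -0.1952] 0.131
ch fishtail [ 0.4321 -0.0209  0.2591] 0.164
bed straight [ 0.5089  0.2359 -0.2165] inf
bed broad [ 0.5202  0.3146 -0.1628] inf
bed fishtail [ 0.533   0.0616 -0.2841] 0.996
[-0.00128592 -0.00323055  0.        ]h.py:39: RuntimeWarning: divide by zero encountered in scalar divide
  return np.abs(cv2.GaussianBlur(rend(p)-M,(0,0),k)).sum()/M.sum()
  np.max(np.abs(fsim[0] - fsim[1:])) <= fatol):
[ WARN:0@5.487] global loadsave.cpp:1063 imwrite_ Unsupported depth image for selected encoder is fallbacked to CV_8U.
```

```bash
python3 - <<'E'
from h import *; from station import bot
m=bot.camera_model("top"); im=cv2.imread("pics/top1.png")[:,:,::-1]
bd={'straight':((173,206),(180,176)),'broad':((147,203),(153,171)),'fishtail':((200,211),(207,181))}
for k,(a,b) in bd.items():
    A=unproject(m,a,.012);B=unproject(m,b,.012)
    th=np.arctan2(*(B-A)[1::-1]); 
    print(k,A.round(3),B.round(3),im[a[1],a[0]],im[b[1],b[0]])
    p,l,M,R=fit(im,m,k,(A[0],A[1],th),1,.012,100); print(p.round(4),round(float(l),3))
w=bot.camera_model("wrist");V=np.array(w['view']);s=bot.get_obs()
print(w['fx'],w['k1'],'campos',-V[:3,:3].T@V[:3,3],'look',-V[2,:3],'up',V[1,:3],s['eef_pos'])
E
```

```text
straight [0.509 0.236 0.012] [0.601 0.216 0.012] [79 76 72] [79 76 70]
[ 0.5072  0.2363 -0.1853] 0.221
broad [0.52  0.315 0.012] [0.619 0.298 0.012] [82 80 78] [81 79 76]
[ 0.5216  0.3163 -0.1758] 0.367
fishtail [0.492 0.155 0.012] [0.583 0.134 0.012] [70 68 65] [76 73 72]
[ 0.4894  0.1556 -0.189 ] 0.515
331.32261907637246 -0.02248422371285746 campos [0.16469201 0.65887006 0.3736943 ] look [ 0.26351067 -0.09606363 -0.9598614 ] up [-0.90149269  0.32961325 -0.28047465] [0.23198904 0.63389775 0.24526559]
```

Call:
drive_tool([
  {"hand": 1,"translation": [310,-398,-45],"angular": [0,0,0.167]},
  {"hand": 1,"translation": [310,-398,-45],"angular": [0,0,0.167]},
  {"hand": 1,"translation": [310,-398,-45],"angular": [0,0,0.167]},
  {"hand": 1,"translation": [310,-398,-45],"angular": [0,0,0.167]},
  {"hand": 1,"translation": [310,-398,-45],"angular": [0,0,0.167]},
  {"hand": 1,"translation": [310,-398,-45],"angular": [0,0,0.167]},
  {"hand": 1,"translation": [310,-398,-45],"angular": [0,0,0.167]},
  {"hand": 1,"translation": [310,-398,-45],"angular": [0,0,0.167]},
  {"hand": 1,"translation": [310,-398,-45],"angular": [0,0,0.167]},
  {"hand": 1,"translation": [310,-398,-45],"angular": [0,0,0.167]},
  {"hand": 1,"translation": [310,-398,-45],"angular": [0,0,0.167]},
  {"hand": 1,"translation": [310,-398,-45],"angular": [0,0,0.167]},
])

```text
t: 2.0
eef_pos: [0.5411, 0.2377, 0.2004]
tool_rot: [-0.0, 0.09, 0.996, 0.0]
contact_force: [0.3, 0.1, -0.4]
gripper_width: 1.003
grasp_force: 0.0
```

```bash
cat > look.py <<'E'
import sys
from h import *; from station import bot
# usage: look.py name  flat|chisel  kind:x:y:th ...
name,mode=sys.argv[1:3]
m=bot.camera_model("wrist"); im=bot.read_camera("wrist"); cv2.imwrite(f"pics/{name}.png",im[:,:,::-1])
s=bot.get_obs(); print("tcp",s['eef_pos'].round(4),'rot',s['tool_rot'].round(4),'t',s['t'])
vis=im[:,:,::-1].copy()
for a in sys.argv[3:]:
    k,*g=a.split(':'); fl=mode=='flat'; z=.012 if fl else float(g[3]) if len(g)>3 else 0.
    p,l,M,R=fit(im,m,k,[float(v) for v in g[:3]],fl,z,110 if fl else 125,S=2); print(k,p.round(4),round(float(l),3))
    for q in parts(k,fl): cv2.polylines(vis,[cv2.convexHull(project(m,place(q,*p,z)).astype(np.float32)).astype(int)],True,(0,255,0))
cv2.imwrite(f"pics/{name}_v.png",vis)
E
python3 look.py w1 flat straight:.507:.236:-.185 broad:.5216:.316:-.18 fishtail:.489:.155:-.18
```

```text
tcp [0.5412 0.2374 0.2004] rot [-1.000e-04  9.050e-02  9.959e-01  3.000e-04] t 2.05
straight [ 0.5043  0.2378 -0.1987] 0.195
broad [ 0.5199  0.3175 -0.1797] 0.213
fishtail [ 0.489   0.1573 -0.1863] 0.278
```

View pics/w1_v.png

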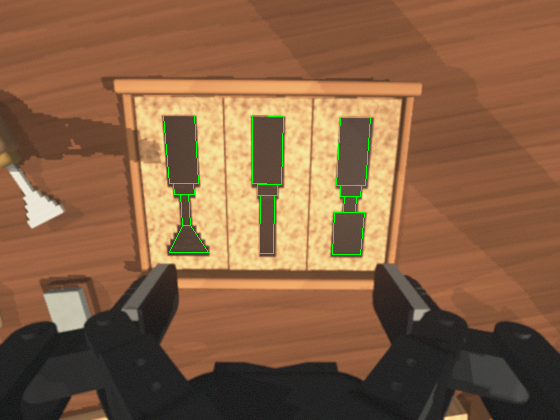

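The overlay matches all three bed outlines: fishtail (185,185), straight (267,185), broad (350,185). Next I'll look at the broad and straight chisels.

Call:
drive_tool([
  {"hand": 1,"translation": [69,-427,10],"angular": [0,0,0]},
  {"hand": 1,"translation": [69,-427,10],"angular": [0,0,0]},
  {"hand": 1,"translation": [69,-427,10],"angular": [0,0,0]},
  {"hand": 1,"translation": [69,-427,10],"angular": [0,0,0]},
  {"hand": 1,"translation": [69,-427,10],"angular": [0,0,0]},
  {"hand": 1,"translation": [69,-427,10],"angular": [0,0,0]},
  {"hand": 1,"translation": [69,-427,10],"angular": [0,0,0]},
  {"hand": 1,"translation": [69,-427,10],"angular": [0,0,0]},
  {"hand": 1,"translation": [69,-427,10],"angular": [0,0,0]},
  {"hand": 1,"translation": [69,-427,10],"angular": [0,0,0]},
  {"hand": 1,"translation": [69,-427,10],"angular": [0,0,0]},
])

```text
t: 3.42
eef_pos: [0.6112, -0.1892, 0.2103]
tool_rot: [-0.0, 0.09, 0.996, 0.0]
contact_force: [0.4, -0.2, -0.1]
gripper_width: 1.0
grasp_force: 0.0
```

```bash
python3 look.py w2 chisel straight:.637:-.285:.184 broad:.618:-.1106:-.195
```

```text
tcp [ 0.6112 -0.1896  0.2104] rot [0.000e+00 9.070e-02 9.959e-01 2.000e-04] t 3.475
straight [ 0.6347 -0.2843  0.1791] 0.197
broad [ 0.6147 -0.1106 -0.1708] 0.197
```

View pics/w2_v.png

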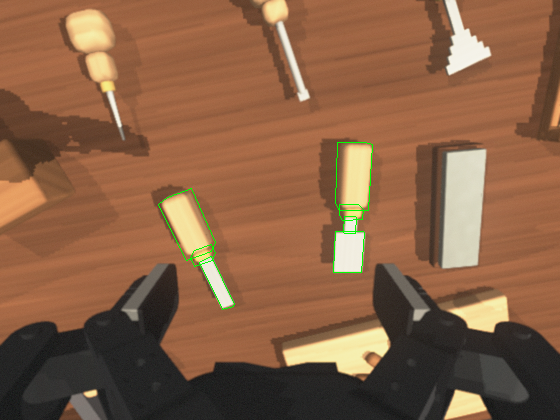

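Call:
drive_tool([
  {"hand": 1,"translation": [4,79,-60],"angular": [0,0,0]},
  {"hand": 1,"translation": [4,79,-60],"angular": [0,0,0]},
  {"hand": 1,"translation": [4,79,-110],"angular": [0,0,0]},
  {"hand": 1,"translation": [4,79,-150],"angular": [0,0,0]},
  {"hand": 1,"translation": [4,79,-175],"angular": [0,0,0]},
  {"hand": 1,"translation": [4,79,-192],"angular": [0,0,0]},
  {"hand": 1,"translation": [4,79,-192],"angular": [0,0,0]},
  {"hand": 1,"translation": [4,79,-192],"angular": [0,0,0]},
  {"hand": 1,"translation": [4,79,-192],"angular": [0,0,0]},
])

```text
t: 4.6
eef_pos: [0.6159, -0.1122, 0.0196]
tool_rot: [0.001, 0.092, 0.996, 0.0]
contact_force: [0.4, -0.3, 0.7]
gripper_width: 1.001
grasp_force: 0.0
```

Call:
drive_tool([
  {"hand": 0,"translation": [0,0,0],"angular": [0,0,0]},
  {"hand": 0,"translation": [0,0,0],"angular": [0,0,0]},
  {"hand": 0,"translation": [0,0,0],"angular": [0,0,0]},
  {"hand": 0,"translation": [0,0,0],"angular": [0,0,0]},
  {"hand": 0,"translation": [0,0,0],"angular": [0,0,0]},
  {"hand": 0,"translation": [0,0,0],"angular": [0,0,0]},
  {"hand": 0,"translation": [0,0,0],"angular": [0,0,0]},
  {"hand": 0,"translation": [0,0,0],"angular": [0,0,0]},
  {"hand": 0,"translation": [0,0,0],"angular": [0,0,0]},
  {"hand": 0,"translation": [0,0,0],"angular": [0,0,0]},
], force=50)

```text
t: 5.85
eef_pos: [0.6153, -0.1121, 0.0186]
tool_rot: [0.0, 0.092, 0.996, 0.0]
contact_force: [0.3, 1.2, 5.9]
gripper_width: 0.318
grasp_force: 51.2
```

Call:
drive_tool([
  {"hand": 0,"translation": [0,0,30],"angular": [0,0,0]},
  {"hand": 0,"translation": [0,0,80],"angular": [0,0,0]},
  {"hand": 0,"translation": [-20,50,90],"angular": [0,0,0]},
  {"hand": 0,"translation": [-34,110,90],"angular": [0,0,0]},
  {"hand": 0,"translation": [-48,170,90],"angular": [0,0,0]},
  {"hand": 0,"translation": [-61,230,90],"angular": [0,0,0]},
  {"hand": 0,"translation": [-74,290,90],"angular": [0,0,0]},
  {"hand": 0,"translation": [-85,350,90],"angular": [0,0,0]},
  {"hand": 0,"translation": [-92,400,90],"angular": [0,0,0]},
  {"hand": 0,"translation": [-94,430,90],"angular": [0,0,0]},
  {"hand": 0,"translation": [-94,430,60],"angular": [0,0,0]},
  {"hand": 0,"translation": [-94,430,60],"angular": [0,0,0]},
])

```text
t: 7.35
eef_pos: [0.5187, 0.3167, 0.0757]
tool_rot: [-0.002, 0.091, 0.996, -0.002]
contact_force: [-0.3, -0.4, -0.4]
gripper_width: 0.314
grasp_force: 50.5
```

```bash
python3 look.py w3 chisel broad:.521:.3175:-.188:.060; python3 -c "
from station import bot; s=bot.get_obs(); print(s['eef_pos'],s['contact_force'])"
```

```text
tcp [0.52   0.3167 0.0771] rot [-0.0012  0.092   0.9958 -0.0014] t 7.4
broad [ 0.5226  0.3163 -0.1528] 0.69
[0.51997674 0.31665761 0.07714044] [ 0.00206779 -0.28788077 -0.15179056]
```

View pics/w3_v.png

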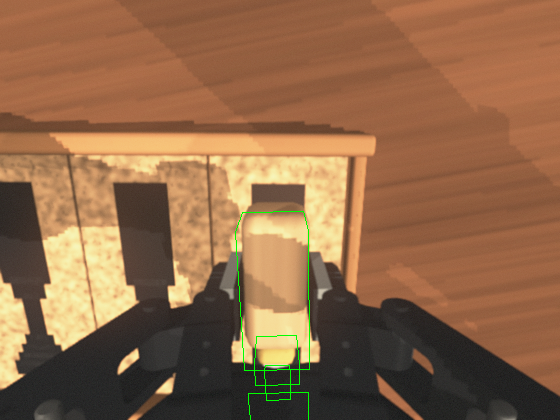

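Call:
drive_tool([
  {"hand": 0,"translation": [1,1,-25],"angular": [0,0,0]},
  {"hand": 0,"translation": [1,1,-40],"angular": [0,0,0]},
  {"hand": 0,"translation": [1,1,-44],"angular": [0,0,0]},
  {"hand": 0,"translation": [1,1,-46],"angular": [0,0,0]},
  {"hand": 0,"translation": [1,1,-47],"angular": [0,0,0]},
  {"hand": 0,"translation": [1,1,-47],"angular": [0,0,0]},
  {"hand": 0,"translation": [1,1,-47],"angular": [0,0,0]},
])

```text
t: 8.28
eef_pos: [0.5221, 0.3191, 0.0317]
tool_rot: [0.0, 0.092, 0.996, 0.0]
contact_force: [-0.4, 1.0, -1.0]
gripper_width: 0.318
grasp_force: 50.5
```

Call:
drive_tool([
  {"hand": 0,"translation": [-1,-2,0],"angular": [0,0,0]},
  {"hand": 0,"translation": [-1,-2,-1],"angular": [0,0,0]},
  {"hand": 0,"translation": [-1,-2,-1.5],"angular": [0,0,0]},
  {"hand": 0,"translation": [-1,-2,-1.5],"angular": [0,0,0]},
  {"hand": 0,"translation": [-1,-2,-1.5],"angular": [0,0,0]},
])

```text
t: 8.9
eef_pos: [0.5209, 0.3166, 0.0306]
tool_rot: [-0.0, 0.092, 0.996, -0.0]
contact_force: [-2.1, -1.6, 7.4]
gripper_width: 0.319
grasp_force: 51.7
```

Call:
drive_tool([
  {"hand": 0.4,"translation": [0,0,0],"angular": [0,0,0]},
  {"hand": 0.6,"translation": [0,0,0],"angular": [0,0,0]},
  {"hand": 0.65,"translation": [0,0,0],"angular": [0,0,0]},
  {"hand": 0.65,"translation": [0,0,0],"angular": [0,0,0]},
  {"hand": 0.65,"translation": [0,0,15],"angular": [0,0,0]},
  {"hand": 0.65,"translation": [0,0,60],"angular": [0,0,0]},
  {"hand": 0.65,"translation": [0,0,120],"angular": [0,0,0]},
  {"hand": 1,"translation": [20,-40,170],"angular": [0,0,0]},
  {"hand": 1,"translation": [20,-60,170],"angular": [0,0,0]},
  {"hand": 1,"translation": [20,-60,170],"angular": [0,0,0]},
  {"hand": 1,"translation": [20,-60,170],"angular": [0,0,0]},
])

```text
t: 10.28
eef_pos: [0.5396, 0.2577, 0.1987]
tool_rot: [-0.001, 0.091, 0.996, -0.0]
contact_force: [-0.8, 0.6, -0.2]
gripper_width: 1.0
grasp_force: 0.0
```

```bash
python3 look.py w4 chisel broad:.5203:.3175:-.188:.012
python3 - <<'E'
import cv2; a=cv2.imread('pics/w4_v.png'); cv2.imwrite('pics/w4c.png',cv2.resize(a[60:320,100:460],(720,520)))
E
```

```text
tcp [0.5396 0.2581 0.1985] rot [-1.100e-03  9.080e-02  9.959e-01 -3.000e-04] t 10.325
broad [ 0.5067  0.3372 -0.1839] 0.618
```

View pics/w4c.png

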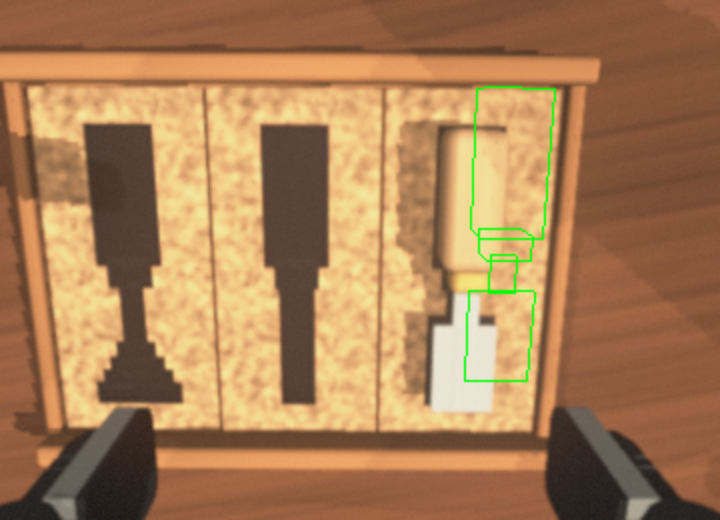

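The broad chisel sits on its outline (crop (470,270)), so the drawn fit there was only misled by the bright cork. Next, the straight chisel.

Call:
drive_tool([
  {"hand": 1,"translation": [10,-60,0],"angular": [0,0,0.04]},
  {"hand": 1,"translation": [20,-120,0],"angular": [0,0,0.08]},
  {"hand": 1,"translation": [31,-180,0],"angular": [0,0,0.12]},
  {"hand": 1,"translation": [42,-240,0],"angular": [0,0,0.16]},
  {"hand": 1,"translation": [53,-300,0],"angular": [0,0,0.2]},
  {"hand": 1,"translation": [64,-360,0],"angular": [0,0,0.24]},
  {"hand": 1,"translation": [74,-420,0],"angular": [0,0,0.28]},
  {"hand": 1,"translation": [84,-480,0],"angular": [0,0,0.32]},
  {"hand": 1,"translation": [95,-530,-20],"angular": [0,0,0.364]},
  {"hand": 1,"translation": [95,-542,-60],"angular": [0,0,0.364]},
  {"hand": 1,"translation": [95,-542,-110],"angular": [0,0,0.364]},
  {"hand": 1,"translation": [95,-542,-110],"angular": [0,0,0.364]},
])

```text
t: 11.82
eef_pos: [0.633, -0.282, 0.0842]
tool_rot: [-0.005, -0.091, 0.996, 0.003]
contact_force: [-1.0, 0.0, 0.0]
gripper_width: 0.997
grasp_force: 0.0
```

```bash
python3 look.py w5 chisel straight:.635:-.2843:.18; python3 -c "
from station import bot; s=bot.get_obs(); print(s['eef_pos'],s['tool_rot'])"
```

```text
tcp [ 0.6351 -0.283   0.0875] rot [-0.0022 -0.0908  0.9959  0.0014] t 11.875
straight [ 0.6358 -0.284   0.1802] 0.122
[ 0.63513534 -0.28304436  0.08753967] [-0.0022474  -0.09083466  0.99586248  0.00138831]
```

View pics/w5_v.png

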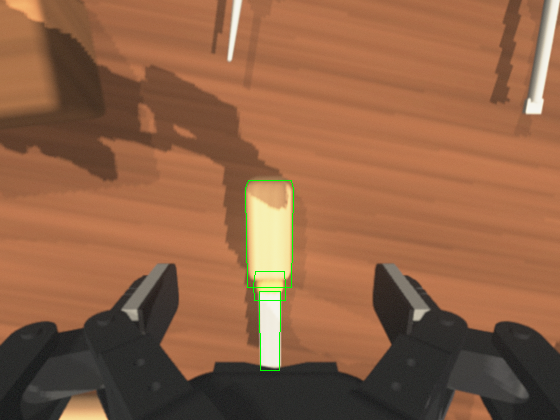

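The straight chisel at (270,240) lies centred between the fingers, and the fit is good.

Call:
drive_tool([
  {"hand": 1,"translation": [0,0,-40],"angular": [0,0,0]},
  {"hand": 1,"translation": [0,0,-62],"angular": [0,0,0]},
  {"hand": 1,"translation": [0,0,-71],"angular": [0,0,0]},
  {"hand": 1,"translation": [0,0,-71],"angular": [0,0,0]},
  {"hand": 1,"translation": [0,0,-71],"angular": [0,0,0]},
  {"hand": 0,"translation": [0,0,-71],"angular": [0,0,0]},
  {"hand": 0,"translation": [0,0,-71],"angular": [0,0,0]},
  {"hand": 0,"translation": [0,0,-71],"angular": [0,0,0]},
  {"hand": 0,"translation": [0,0,-71],"angular": [0,0,0]},
  {"hand": 0,"translation": [0,0,-71],"angular": [0,0,0]},
  {"hand": 0,"translation": [0,0,-71],"angular": [0,0,0]},
  {"hand": 0,"translation": [0,0,-71],"angular": [0,0,0]},
], force=50)

```text
t: 13.38
eef_pos: [0.6362, -0.2853, 0.0192]
tool_rot: [0.0, -0.09, 0.996, -0.0]
contact_force: [-0.7, 0.0, 5.6]
gripper_width: 0.312
grasp_force: 51.3
```

Call:
drive_tool([
  {"hand": 0,"translation": [0,0,30],"angular": [0,0,0]},
  {"hand": 0,"translation": [0,10,80],"angular": [0,0,0]},
  {"hand": 0,"translation": [-15,60,90],"angular": [0,0,-0.04]},
  {"hand": 0,"translation": [-30,120,90],"angular": [0,0,-0.08]},
  {"hand": 0,"translation": [-45,180,90],"angular": [0,0,-0.13]},
  {"hand": 0,"translation": [-60,240,90],"angular": [0,0,-0.18]},
  {"hand": 0,"translation": [-75,300,90],"angular": [0,0,-0.23]},
  {"hand": 0,"translation": [-90,360,90],"angular": [0,0,-0.28]},
  {"hand": 0,"translation": [-105,420,90],"angular": [0,0,-0.33]},
  {"hand": 0,"translation": [-120,480,90],"angular": [0,0,-0.368]},
  {"hand": 0,"translation": [-131,522,90],"angular": [0,0,-0.368]},
  {"hand": 0,"translation": [-131,522,70],"angular": [0,0,-0.368]},
])

```text
t: 14.88
eef_pos: [0.5038, 0.2426, 0.0891]
tool_rot: [0.0, 0.09, 0.996, 0.002]
contact_force: [-0.1, -0.7, -0.9]
gripper_width: 0.317
grasp_force: 50.7
```

Call:
drive_tool([
  {"hand": 0,"translation": [0,0,-35],"angular": [0,0,0]},
  {"hand": 0,"translation": [0,0,-45],"angular": [0,0,0]},
  {"hand": 0,"translation": [0,0,-52],"angular": [0,0,0]},
  {"hand": 0,"translation": [0,0,-54],"angular": [0,0,0]},
  {"hand": 0,"translation": [0,0,-55],"angular": [0,0,0]},
  {"hand": 0,"translation": [0,0,-55],"angular": [0,0,0]},
])

```text
t: 15.62
eef_pos: [0.5053, 0.2371, 0.0344]
tool_rot: [0.0, 0.094, 0.996, 0.0]
contact_force: [-0.4, 0.4, -1.3]
gripper_width: 0.317
grasp_force: 50.7
```

Call:
drive_tool([
  {"hand": 0,"translation": [0,0,-2],"angular": [0,0,0]},
  {"hand": 0,"translation": [0,0,-3],"angular": [0,0,0]},
  {"hand": 0,"translation": [0,0,-4],"angular": [0,0,0]},
  {"hand": 0,"translation": [0,0,-4],"angular": [0,0,0]},
  {"hand": 0,"translation": [0,0,-4],"angular": [0,0,0]},
])

```text
t: 16.25
eef_pos: [0.505, 0.237, 0.0311]
tool_rot: [-0.0, 0.094, 0.996, 0.0]
contact_force: [-4.4, -1.8, 14.2]
gripper_width: 0.319
grasp_force: 52.7
```

Call:
drive_tool([
  {"hand": 0.4,"translation": [0,0,0.5],"angular": [0,0,0]},
  {"hand": 0.6,"translation": [0,0,0.5],"angular": [0,0,0]},
  {"hand": 0.62,"translation": [0,0,0.5],"angular": [0,0,0]},
  {"hand": 0.62,"translation": [0,0,0.5],"angular": [0,0,0]},
  {"hand": 0.62,"translation": [0,0,15],"angular": [0,0,0]},
  {"hand": 0.62,"translation": [0,0,60],"angular": [0,0,0]},
  {"hand": 0.62,"translation": [0,0,120],"angular": [0,0,0]},
  {"hand": 1,"translation": [5,-40,170],"angular": [0,0,0]},
  {"hand": 1,"translation": [5,-95,170],"angular": [0,0,0]},
  {"hand": 1,"translation": [5,-120,170],"angular": [0,0,0]},
  {"hand": 1,"translation": [5,-120,170],"angular": [0,0,0]},
])

```text
t: 17.62
eef_pos: [0.5101, 0.1146, 0.2009]
tool_rot: [0.0, 0.096, 0.995, 0.0]
contact_force: [0.5, 0.4, -0.3]
gripper_width: 0.998
grasp_force: 0.0
```

```bash
python3 look.py w6 chisel fishtail:.432:-.0209:.259; python3 look.py w6 flat fishtail:.4897:.1565:-.188
```

```text
tcp [0.5101 0.1166 0.2006] rot [4.000e-04 9.460e-02 9.955e-01 5.000e-04] t 17.675
fishtail [ 0.4302 -0.0203  0.2573] 0.473
tcp [0.51   0.1179 0.2003] rot [2.000e-04 9.360e-02 9.956e-01 5.000e-04] t 17.725
fishtail [ 0.4889  0.157  -0.1812] 0.214
```

View pics/w6_v.png

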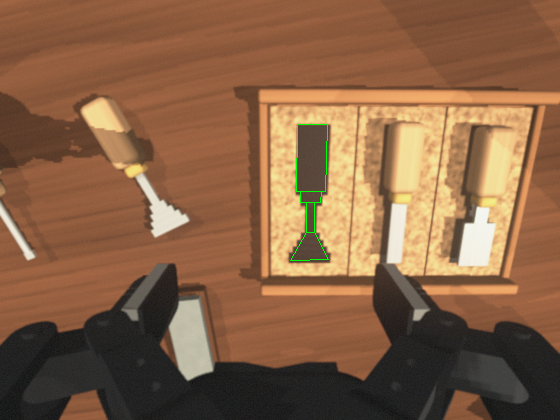

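Call:
drive_tool([
  {"hand": 1,"translation": [-20,-40,0],"angular": [0,0,0.12]},
  {"hand": 1,"translation": [-45,-85,-10],"angular": [0,0,0.25]},
  {"hand": 1,"translation": [-65,-125,-30],"angular": [0,0,0.36]},
  {"hand": 1,"translation": [-71,-137,-70],"angular": [0,0,0.445]},
  {"hand": 1,"translation": [-71,-137,-110],"angular": [0,0,0.445]},
  {"hand": 1,"translation": [-71,-137,-110],"angular": [0,0,0.445]},
  {"hand": 1,"translation": [-71,-137,-110],"angular": [0,0,0.445]},
  {"hand": 1,"translation": [-71,-137,-110],"angular": [0,0,0.445]},
])

```text
t: 18.73
eef_pos: [0.4403, -0.0194, 0.0912]
tool_rot: [0.001, -0.129, 0.992, 0.0]
contact_force: [0.1, -0.3, -0.1]
gripper_width: 1.0
grasp_force: 0.0
```

```bash
sed -i 's/else 125,S=2/else 105,S=2/' look.py; python3 look.py w7 chisel fishtail:.431:-.0205:.257; python3 -c "
from station import bot; s=bot.get_obs(); print(s['eef_pos'],s['tool_rot'])"
```

```text
tcp [ 0.4402 -0.0195  0.0911] rot [ 1.400e-03 -1.287e-01  9.917e-01  2.000e-04] t 18.775
fishtail [ 0.4265 -0.0086  0.1115] 0.627
[ 0.44016626 -0.01950242  0.09111764] [ 1.38257325e-03 -1.28655062e-01  9.91688425e-01  1.76095073e-04]
```

View pics/w7_v.png

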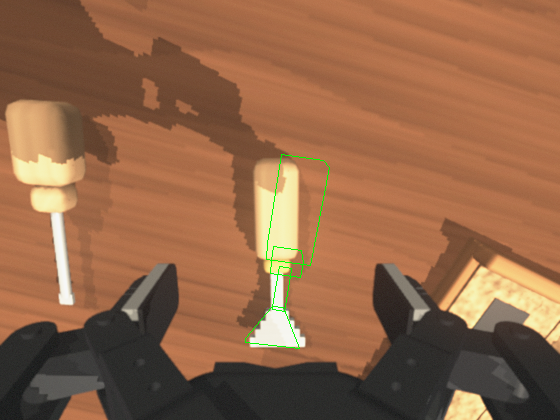

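The fishtail chisel at (278,235) is well centred. The threshold made the fit drift off it, so I'll refit.

```bash
python3 - <<'E'
from h import *; from station import bot
m=bot.camera_model("wrist"); im=cv2.imread("pics/w7.png")[:,:,::-1]
for lo in (125,145,160):
    p,l,M,R=fit(im,m,'fishtail',(.431,-.0205,.257),0,0,lo,S=2); print(p.round(4),round(float(l),3))
E
```

```text
[ 0.4296 -0.0208  0.2703] 0.149
[ 0.4295 -0.021   0.2625] 0.161
[ 0.4296 -0.0204  0.2589] 0.192
```

Call:
drive_tool([
  {"hand": 1,"translation": [0,1,-40],"angular": [0,0,0]},
  {"hand": 1,"translation": [0,1,-62],"angular": [0,0,0]},
  {"hand": 1,"translation": [0,1,-72],"angular": [0,0,0]},
  {"hand": 1,"translation": [0,1,-72],"angular": [0,0,0]},
  {"hand": 1,"translation": [0,1,-72],"angular": [0,0,0]},
  {"hand": 0,"translation": [0,1,-72],"angular": [0,0,0]},
  {"hand": 0,"translation": [0,1,-72],"angular": [0,0,0]},
  {"hand": 0,"translation": [0,1,-72],"angular": [0,0,0]},
  {"hand": 0,"translation": [0,1,-72],"angular": [0,0,0]},
  {"hand": 0,"translation": [0,1,-72],"angular": [0,0,0]},
  {"hand": 0,"translation": [0,1,-72],"angular": [0,0,0]},
  {"hand": 0,"translation": [0,1,-72],"angular": [0,0,0]},
], force=50)

```text
t: 20.27
eef_pos: [0.4392, -0.0191, 0.0182]
tool_rot: [0.0, -0.128, 0.992, 0.0]
contact_force: [-1.8, 0.4, 6.5]
gripper_width: 0.313
grasp_force: 49.5
```

Call:
drive_tool([
  {"hand": 0,"translation": [0,0,30],"angular": [0,0,0]},
  {"hand": 0,"translation": [5,10,80],"angular": [0,0,0]},
  {"hand": 0,"translation": [15,50,90],"angular": [0,0,-0.12]},
  {"hand": 0,"translation": [32,100,90],"angular": [0,0,-0.25]},
  {"hand": 0,"translation": [48,145,90],"angular": [0,0,-0.37]},
  {"hand": 0,"translation": [59,174,90],"angular": [0,0,-0.444]},
  {"hand": 0,"translation": [59,174,70],"angular": [0,0,-0.444]},
  {"hand": 0,"translation": [59,174,40],"angular": [0,0,-0.444]},
  {"hand": 0,"translation": [59,174,24],"angular": [0,0,-0.444]},
  {"hand": 0,"translation": [59,174,16],"angular": [0,0,-0.444]},
  {"hand": 0,"translation": [59,174,16],"angular": [0,0,-0.444]},
  {"hand": 0,"translation": [59,174,16],"angular": [0,0,-0.444]},
])

```text
t: 21.78
eef_pos: [0.4986, 0.155, 0.0345]
tool_rot: [0.001, 0.093, 0.996, 0.0]
contact_force: [-0.1, 0.2, -0.8]
gripper_width: 0.319
grasp_force: 49.7
```

Call:
drive_tool([
  {"hand": 0,"translation": [0,0,-2],"angular": [0,0,0]},
  {"hand": 0,"translation": [0,0,-3],"angular": [0,0,0]},
  {"hand": 0,"translation": [0,0,-4],"angular": [0,0,0]},
  {"hand": 0,"translation": [0,0,-4],"angular": [0,0,0]},
  {"hand": 0,"translation": [0,0,-4],"angular": [0,0,0]},
])

```text
t: 22.4
eef_pos: [0.498, 0.155, 0.0302]
tool_rot: [0.0, 0.093, 0.996, 0.0]
contact_force: [-1.8, 0.0, 4.9]
gripper_width: 0.318
grasp_force: 50.4
```

Call:
drive_tool([
  {"hand": 0.4,"translation": [0,0,0],"angular": [0,0,0]},
  {"hand": 0.6,"translation": [0,0,0],"angular": [0,0,0]},
  {"hand": 0.62,"translation": [0,0,0],"angular": [0,0,0]},
  {"hand": 0.62,"translation": [0,0,0],"angular": [0,0,0]},
  {"hand": 0.62,"translation": [0,0,15],"angular": [0,0,0]},
  {"hand": 0.62,"translation": [0,0,60],"angular": [0,0,0]},
  {"hand": 0.62,"translation": [0,0,120],"angular": [0,0,0]},
  {"hand": 1,"translation": [20,40,170],"angular": [0,0,0]},
  {"hand": 1,"translation": [35,82,170],"angular": [0,0,0]},
  {"hand": 1,"translation": [35,82,170],"angular": [0,0,0]},
  {"hand": 1,"translation": [35,82,170],"angular": [0,0,0]},
])

```text
t: 23.78
eef_pos: [0.5326, 0.2362, 0.2]
tool_rot: [-0.0, 0.093, 0.996, -0.0]
contact_force: [-0.0, -0.1, 0.7]
gripper_width: 1.0
grasp_force: 0.0
```

```bash
python3 - <<'E'
from h import *; from station import bot
m=bot.camera_model("wrist"); im=bot.read_camera("wrist"); v=im[:,:,::-1].copy()
for k,x,y in(('straight',.505,.237),('broad',.5203,.3175),('fishtail',.489,.157)):
    for q in parts(k): cv2.polylines(v,[cv2.convexHull(project(m,place(q,x,y,-.187,.012)).astype(np.float32)).astype(int)],True,(0,255,0))
cv2.imwrite("pics/w8.png",np.vstack([cv2.resize(np.hstack([im[60:290,90:450,::-1],v[60:290,90:450]]),(800,256)),cv2.resize(bot.read_camera("top")[110:300,130:450,::-1],(800,340))]))
E
```

```text
(no output)
```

View pics/w8.png

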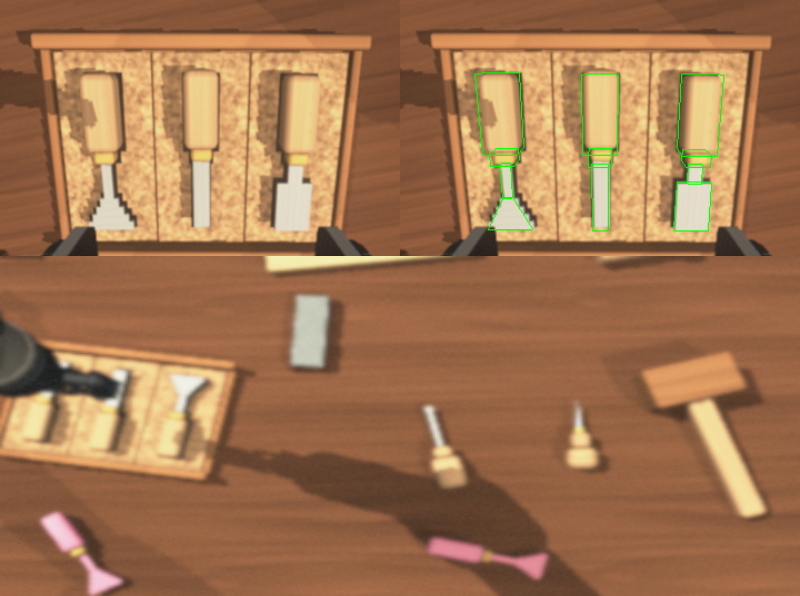

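All three chisels lie on their outlines: fishtail (105,150), straight (200,150) and broad (297,150) in the upper-left panel. Nothing else has moved, and the arm is clear.

```bash
python3 -c "
from station import bot; print(bot.hand_in())"
```

```text
the job is handed in; nothing more can be done
None
```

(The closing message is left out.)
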